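Check that the games box has caught

TASK

Make sure the lid of the wooden games box is properly caught before the box is carried away: give its brass knob a firm tug upwards, and if the lid gives, press it down until the catch snaps in and tug again until it holds. Leave the box shut and caught, and do not disturb the book, the noughts-and-crosses board or the mug on its coaster.

Things in the scene. Friction and masses are not known exactly. Their poses are not given: they have to be found in the camera images.
- games_box: Dark walnut games box, 200 mm deep (x) by 290 mm wide (y), 88 mm tall with its lid shut (body 70 mm, lid 18 mm). It stands firmly and does not slide or lift. Origin: centre of its underside; its +x points from the front (knob side) to the back (hinges), z up. Turned by up to about 35 degrees either way.
- lid (a joint): Hinge along the box's back top edge, rad: 0 = lid down on the box, growing as its front rises (knob 175 mm from the hinge: 0.01 rad is 1.75 mm there). No spring; the lid, about 0.5 kg, falls by itself and weighs about 3 N at the knob. Caught, it lies at 0. Not caught, it rests on top of the catch at about 0.05 rad (front edge about 10 mm proud) and lifts freely.
- lid_knob (a point): Turned brass knob on top of the cherry lid with the chequered inlay, 25 mm from the middle of the front edge. Round, so it can be gripped in any direction: head 26 mm across from 17 to 32 mm above the lid's top, on a 12 mm neck, 37 mm tall in all. The point is the middle of the head, on its axis, 24.5 mm above the lid's top (112.5 mm above the table when shut).
- lid_hinge (a point): Middle of the hinge line, 70 mm above the table at the back of the box.
- catch: Double roller catch inside the front wall below the knob, hidden by the lid: two sprung rollers part for a brass spear under the lid. Snaps in under a push of about 7 to 12 N on or beside the knob. Caught, a tug lifts the knob only about 1 to 2.5 mm; it holds 12 N and lets go from about 17 N (then press again). Origin: between the rollers.
- book: Large hardcover book, 300 x 250 x 28 mm, lying to the left of the box. Origin: centre of its underside.
- noughts_board: Wooden noughts-and-crosses board, 170 x 170 x 42 mm, to the right of the box. Origin: centre of its underside.
- coaster: Square stone coaster, 100 x 100 x 12 mm, in front of the box on the right. Origin: centre of its underside.
- mug: White mug, 80 mm across and 92 mm tall with a handle, standing on the coaster. Origin: centre of its underside.

How it is judged:
By the outcome, as a careful person would: the job done as asked, in the order asked, and still so for the second after the job is handed in, with the robot touching nothing.
It also fails if it takes over 58 s, if anything falls off the work surface, if the arm or the gripper's body presses on something with over 40 N, if the wrist force passes 120 N, or if a joint passes its speed limit or range.

ROBOT

A 6-joint arm with a two-finger parallel gripper is mounted at the origin on the work surface. World frame = base frame: x ahead of the robot, y to its left, z up, the work surface at z = 0. Lengths are in mm, angles in rad, forces in N, time in s.
With the tool pointing down it reaches from about 400 to 825 mm from the base axis. Payload 7 kg.
Tool frame: the origin (TCP) lies at the very end of the fingers, on their centre line; the grasp point (between the pads) lies 19 mm behind it; z points along the fingers, y is the line along which they close (so a half turn about z gives the same grasp; the last joint's range is limited). The gripper opens to 88 mm and grips with 3 to 60 N. Pads are 19 mm wide; open, the fingers measure 130 mm over their backs; the gripper's body (78 mm by 193 mm) begins 47 mm behind the grasp point.
Start: joints at [1.637, 0.359, 0.012, 0, -1.224, -0.288], TCP at [148.501, 658.439, 187.961] pointing down, gripper open.
Joint ranges: [-3.07, 3.07], [-1.43, 2.12], [-1.02, 1.25], [-3.03, 1.67], [-3.05, -0], [-3.03, 3.03]. Speed limits (rad/s): [2.39, 2.39, 3.01, 3.14, 3.14, 3.14].

INTERFACE

Orientations are given as a unit quaternion [x, y, z, w].
In Python, from plant import bot gives the robot as it stands. Calls block until the motion is done:
- bot.move_ptp(position, orientation): joint-space move of the TCP to a pose.
- bot.line_to(position, velocity=150, ori=None): straight line of the TCP; ori=None keeps the orientation; velocity is the mean speed in mm/s.
- bot.move_joints(angles): joint-space move.
- bot.move_gripper(opening, force=None): finger opening in mm; force is the grip in N (None keeps the last); returns when the fingers have stopped.
- bot.pause(seconds).
- bot.solve_ik(position, orientation): joint angles nearest the present ones, or None.
- bot.read_state(): the state.
- bot.camera(name): name is "scene" or "top"; returns the picture (400x640x3 uint8, red, green, blue); there is no depth.
- bot.get_calibration(name): a dict with "fx", "fy", "cx", "cy" (pixels), "view" (4x4, takes a point from world to camera coordinates). Camera axes: x right, y up, looking along -z (the intrinsics and any distortion apply to the point x, -y, -z); pixel columns grow to the right and rows downward; lengths in mm; the calibration is good to about 2 mm. A picture is of the moment at which its call begins. get_calibration takes no time and is no camera call.
A pose or a line that the arm cannot do raises bot.Unreachable and nothing moves.
- bot.close_job(): hands the job in; it is judged then, once.
The state is a dict: "t": time; "joint_pos": joint angles; "qvel": joint speeds; "tau": joint torques, N m; "tcp_pos": TCP position; "eef_rot": TCP orientation; "contact_force": force on the tool from outside, world axes, zero at the start; "moment": the same for the moment, N m; "width": finger opening in mm; "finger_force": force on a finger pad.
Only numpy, scipy, OpenCV 4.12 (cv2) and the standard library are available. Lean on these libraries where they do the work, as an engineer would, in place of code of your own. Each camera call takes 0.05 s, during which the arm holds its last target. There are 200 camera calls.

## Working session

There is one attempt and no reset: what is moved stays moved. The work goes in short steps, each a Python script; the robot and the scene stay as the last script left them, time stands still between calls to the robot, and variables do not carry over. Pictures are saved under pics/ and viewed, at most 10 in all, crops included, and the job is handed in when it is done.

```bash
mkdir -p pics; ls
python3 - <<'E'
from plant import bot
import cv2
for n in("scene","top"):
    cv2.imwrite(f"pics/{n}0.png",bot.camera(n)[:,:,::-1]); print(n,bot.get_calibration(n))
s=bot.read_state();print(s)
E
```

```text
pics
scene {'fx': 385.220318961091, 'fy': 385.220318961091, 'cx': 320.18143364233094, 'cy': 198.30271441048637, 'view': array([[-8.29347039e-01,  5.58733069e-01,  9.19930046e-04,
         4.09401198e+02],
       [-4.38919907e-01, -6.52521204e-01,  6.17709798e-01,
         1.58211698e+02],
       [ 3.45735165e-01,  5.11892016e-01,  7.86405595e-01,
        -1.46941405e+03],
       [ 0.00000000e+00,  0.00000000e+00,  0.00000000e+00,
         1.00000000e+00]])}
top {'fx': 509.94062838312243, 'fy': 509.94062838312243, 'cx': 319.4766236941655, 'cy': 196.95610978541453, 'view': array([[-1.74526203e-02, -9.99843266e-01,  2.97476346e-03,
         1.30420712e+01],
       [ 9.89755239e-01, -1.68547135e-02,  1.41776184e-01,
        -5.28424370e+02],
       [-1.41703825e-01,  5.41865364e-03,  9.89894269e-01,
        -1.50069926e+03],
       [ 0.00000000e+00,  0.00000000e+00,  0.00000000e+00,
         1.00000000e+00]])}
{'t': 0.1, 'joint_pos': array([ 1.63710608e+00,  3.59310782e-01,  1.11411239e-02, -2.89934872e-04,
       -1.22408160e+00, -2.88103253e-01]), 'qvel': array([ 0.00133164, -0.00046922,  0.00309255,  0.00054003, -0.00089618,
       -0.00049831]), 'tau': array([-1.39015872e-03, -5.84159625e+01,  2.93750417e+01,  7.01545939e+00,
        1.01803994e-02, -5.11207725e-05]), 'tcp_pos': array([148.41412537, 657.9784734 , 187.11858752]), 'eef_rot': array([ 9.93851519e-01, -1.10718613e-01, -5.93292059e-06,  7.40099626e-04]), 'contact_force': array([-0.38753077,  0.0894652 , -0.45106976]), 'moment': array([ 0.02276184, -0.00063752, -0.02656108]), 'finger_force': 0.0, 'width': 87.58207129763568}
```

View pics/top0.png

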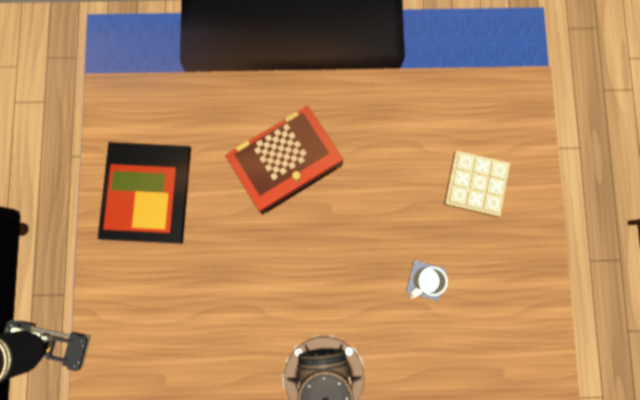

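View pics/scene0.png

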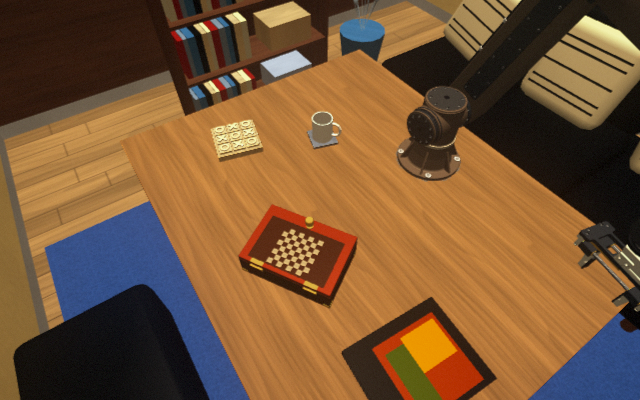

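The top view shows the box with its lid corners near (226,154), (308,107), (343,160) and (263,212), and the knob near (296,175). In the scene view the knob is near (309,221). The book, board and mug are well clear of the box.

```bash
cat > h.py <<'E'
import numpy as np, cv2
from plant import bot
def ray(n,u,v):
    c=bot.get_calibration(n); V=c["view"]; R=V[:3,:3]
    d=R.T@np.array([(u-c["cx"])/c["fx"],-(v-c["cy"])/c["fy"],-1.])
    return -R.T@V[:3,3], d/np.linalg.norm(d)
def plane(n,u,v,z):
    o,d=ray(n,u,v); return o+d*(z-o[2])/d[2]
def tri(a,b):
    (o,d),(p,e)=ray(*a),ray(*b)
    s=np.linalg.lstsq(np.c_[d,-e],p-o,rcond=None)[0]
    return (o+d*s[0]+p+e*s[1])/2, np.linalg.norm(o+d*s[0]-p-e*s[1])
def blob(img,u,v,r,lo,hi):
    w=cv2.cvtColor(img[v-r:v+r+1,u-r:u+r+1],cv2.COLOR_RGB2HSV)
    m=cv2.inRange(w,lo,hi); n,l,st,c=cv2.connectedComponentsWithStats(m)
    i=1+np.argmax(st[1:,4]); return c[i]+[u-r,v-r],st[i]
E
python3 - <<'E'
from h import *
K={}
for n,u,v in(("top",296,175),("scene",309,221)):
    im=bot.camera(n)
    c,st=blob(im,u,v,9,(18,110,120),(35,255,255)); K[n]=c; print(n,c,st)
    cv2.imwrite(f"pics/crop_{n}.png",cv2.resize(im[v-30:v+30,u-40:u+40,::-1],None,fx=8,fy=8,interpolation=cv2.INTER_NEAREST))
    if n=="top":
        m=cv2.inRange(cv2.cvtColor(im,cv2.COLOR_RGB2HSV),(0,180,120),(6,255,255)); m[:,:215]=0
        P=cv2.findNonZero(m); h=cv2.convexHull(P)[:,0].astype(float)
        w=np.array([plane("top",*p,88)[:2] for p in h],np.float32)
        r=cv2.minAreaRect(w); print(r); print(cv2.boxPoints(r))
print(tri(("top",*K["top"]),("scene",*K["scene"])))
E
```

```text
top [295.76785714 174.96428571] [ 5  5  8  9 56]
((632.7520751953125, 118.3590087890625), (194.4054412841797, 257.5565490722656), 30.951114654541016)
[[483.15887  178.80807 ]
 [615.6219   -42.07406 ]
 [782.3453    57.909943]
 [649.88226  278.79208 ]]
scene [308.80487805 219.65853659] [ 5  5  8  7 41]
(array([580.59519425,  70.44696187, 129.12325293]), np.float64(1.5596946071729918))
```

View pics/crop_scene.png

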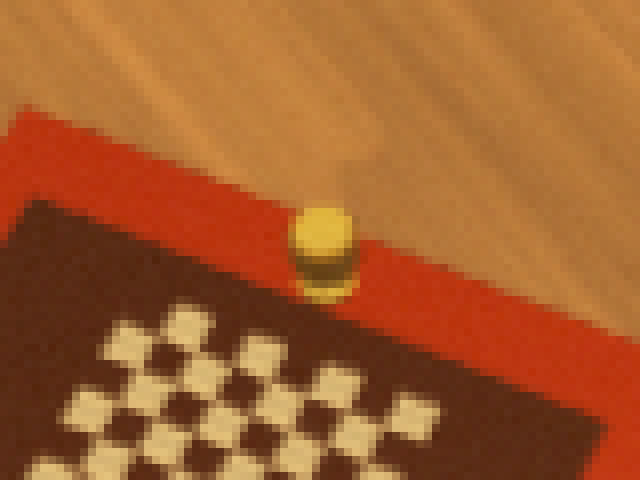

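View pics/crop_top.png

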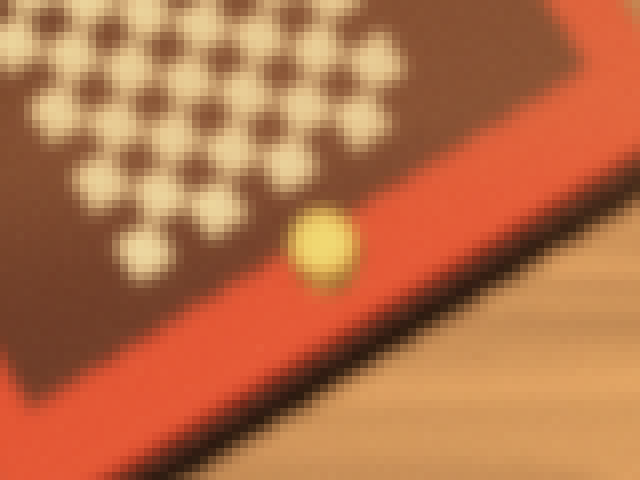

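The knob triangulates at z ≈ 129 mm. That fits the top of the head with the lid about 0.05 rad up, so it is probably not caught. Box yaw is about 31°. Next I approach and grip the head, closing along the hinge axis.

```bash
cat >> h.py <<'E'
from scipy.spatial.transform import Rotation
yaw=np.radians(31.0); bx=np.array([np.cos(yaw),np.sin(yaw),0]); by=np.array([-bx[1],bx[0],0])
def down(s):
    y=s*by; z=np.array([0,0,-1.]); return Rotation.from_matrix(np.c_[np.cross(y,z),y,z]).as_quat()
hinge=np.array([580.6,70.4,0])+bx*(175-42.5*.05); hinge[2]=70
def tcp(th,off=0):   # TCP with the grasp point at the knob's head, lid at th
    c,s=np.cos(th),np.sin(th)
    return hinge+bx*(-175*c+42.5*s)+np.array([0,0,42.5*c+175*s-19+off])
def st(tag=""):
    s=bot.read_state(); print(tag,"t%.2f"%s["t"],"tcp",s["tcp_pos"].round(1),"F",s["contact_force"].round(1),"w%.1f ff%.1f"%(s["width"],s["finger_force"]))
    return s
E
python3 - <<'E'
from h import *
q0=bot.read_state()["joint_pos"]
C=[(np.abs(np.array(j)-q0).max(),s) for s in(1,-1) if (j:=bot.solve_ik(tcp(.05,100),down(s))) is not None]
print(C); s=min(C)[1]; q=down(s)
bot.move_ptp(tcp(.05,100),q); st("above")
bot.line_to(tcp(.05,30),150); st()
bot.line_to(tcp(.05,1),60); bot.pause(.2); st("pre")
cv2.imwrite("pics/pre.png",cv2.resize(bot.camera("scene")[160:280,220:400,::-1],None,fx=4,fy=4))
E
```

```text
[(np.float64(1.1964642712453057), 1), (np.float64(1.9451283823444876), -1)]
above t2.78 tcp [580.8  71.2 202.1] F [-0.7  0.3  0.2] w87.5 ff0.0
 t3.40 tcp [581.3  70.8 132.8] F [ 0.6 -0.6  0.4] w87.6 ff0.0
pre t4.23 tcp [581.   70.6 103.5] F [0.2 0.4 0.4] w87.5 ff0.0
```

View pics/pre.png

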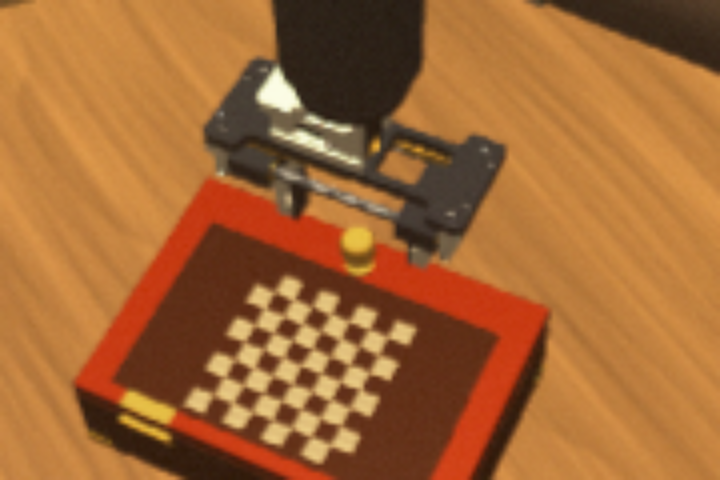

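The knob sits between the fingers along y. In the crop the fingertips, around (292,215) and (420,265), look slightly forward of the knob at (357,250). I'll check by projecting the TCP.

Run:
```python
from h import *
def proj(n,p):
    c=bot.get_calibration(n); q=c["view"]@np.r_[p,1]; return np.array([c["cx"]+c["fx"]*q[0]/-q[2], c["cy"]-c["fy"]*q[1]/-q[2]])
p=bot.read_state()["tcp_pos"]
f=lambda x:((proj("scene",x)-[220,160])*4).round()
print("tcp",f(p),"tips",f(p+by*50),f(p-by*50),"grasp",f(p+[0,0,19]))
print("finger back edge",f(p+by*50+bx*9.5), "knob base",f(tcp(.05)+[0,0,19-24.5]),"head top",f(tcp(.05)+[0,0,26.5]))
im=bot.camera("scene"); print(blob(im,309,221,9,(18,110,120),(35,255,255)))
cv2.imwrite("pics/pretop.png",cv2.resize(bot.camera("top")[125:225,236:356,::-1],None,fx=6,fy=6))
```

```text
tcp [357. 259.] tips [418. 283.] [297. 236.] grasp [356. 244.]
finger back edge [412. 292.] knob base [357. 264.] head top [356. 239.]
(array([308.85365854, 219.65853659]), array([ 5,  5,  8,  7, 41], dtype=int32))
```

View pics/pretop.png

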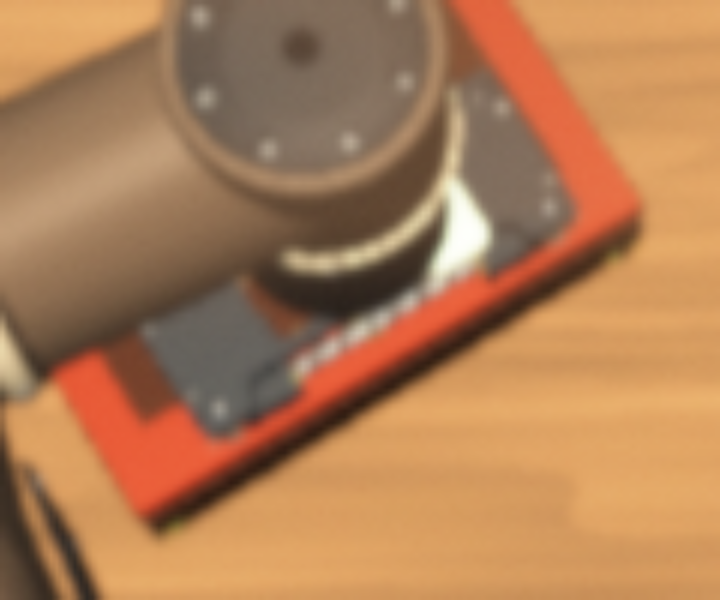

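Run:
```python
from h import *
im=bot.camera("scene")[195:240,280:340,::-1]
cv2.imwrite("pics/pre2.png",cv2.resize(im,None,fx=12,fy=12,interpolation=cv2.INTER_NEAREST))
```

```text
(no output)
```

View pics/pre2.png

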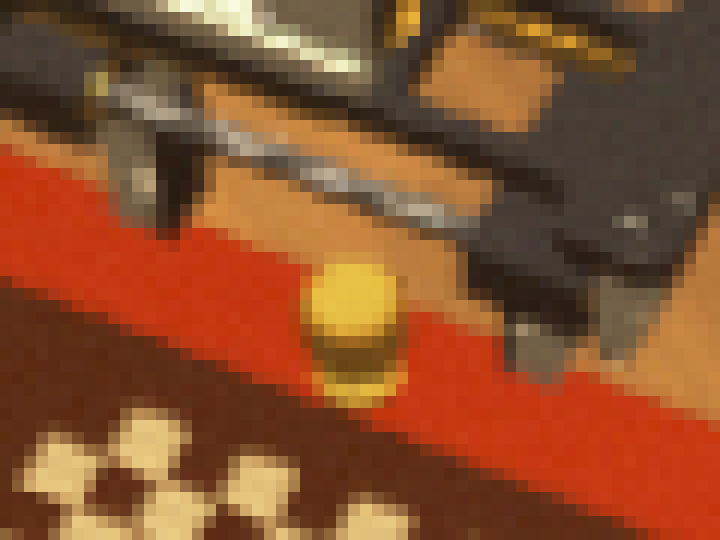

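The visible fingertips are at full-image (293,214) and (325,226), midpoint (309,220). The TCP should project to (309,225), so the tips sit about 5 px higher than expected: either up or forward. The top view of the gripper plate can separate the two.

Run:
```python
from h import *
def proj(n,p):
    c=bot.get_calibration(n); q=c["view"]@np.r_[p,1]; return np.array([c["cx"]+c["fx"]*q[0]/-q[2], c["cy"]-c["fy"]*q[1]/-q[2]])
s=bot.read_state();p=s["tcp_pos"];R=Rotation.from_quat(s["eef_rot"]).as_matrix();print(R.round(3))
for z in(130,150,170,190,210):
  q=np.r_[p[:2],z]
  print(z,"top centre",((proj("top",q)-[236,125])*6).round(), "front-edge mid(-39)",((proj("top",q-bx*39)-[236,125])*6).round(), [((proj("top",q+a*39*bx+b*96*by)-[236,125])*6).round().tolist() for a in(-1,1) for b in(-1,1)])
for n in("top","scene"): print(ray(n,320,200)[0])
o=tri(("scene",309,220.2),("top",*proj("top",p)));print("tip height if xy right",o)
print("tip xy if z right",plane("scene",309,220.2,p[2]), plane("scene",292.9,214.2,p[2]),plane("scene",325,226.2,p[2]))
```

```text
[[-0.857 -0.515  0.   ]
 [-0.515  0.857  0.   ]
 [-0.    -0.    -1.   ]]
130 top centre [359. 298.] front-edge mid(-39) [403. 366.] [[574.0, 261.0], [229.0, 473.0], [487.0, 125.0], [144.0, 334.0]]
150 top centre [358. 290.] front-edge mid(-39) [401. 359.] [[575.0, 253.0], [226.0, 467.0], [487.0, 115.0], [139.0, 327.0]]
170 top centre [356. 282.] front-edge mid(-39) [400. 352.] [[576.0, 244.0], [222.0, 462.0], [487.0, 105.0], [134.0, 319.0]]
190 top centre [354. 273.] front-edge mid(-39) [399. 345.] [[578.0, 235.0], [218.0, 456.0], [487.0, 94.0], [129.0, 312.0]]
210 top centre [352. 265.] front-edge mid(-39) [397. 337.] [[579.0, 226.0], [214.0, 450.0], [487.0, 83.0], [124.0, 303.0]]
[ 310.58358145   12.26535521 1560.41279276]
[ 917.00604329  626.67181998 1057.44989098]
tip height if xy right (array([578.38294068,  68.8954113 , 122.5690368 ]), np.float64(2.741927584768551))
tip xy if z right [572.43776705  56.45930082 103.40119063] [601.06598817  10.34966838 103.40119063] [544.71693764 101.33932574 103.40119063]
```

From above, the plate's xy agrees, so the open fingertips are simply higher. They look retracted when open, as on a linkage gripper, and should extend on closing without reaching the lid. So the position is fine: close, then tug in small steps with a force limit.

Run:
```python
from h import *
bot.move_gripper(20,30); bot.pause(.2); s=st("gripped")
bot.move_gripper(20,40)
s=st(); F0=s["contact_force"][2]
if s["width"]>22:
    for off in np.arange(.05,.115,.01):
        bot.line_to(tcp(off,1),30); s=st("th%.3f"%off)
        if abs(s["contact_force"][2]-F0)>11: print("holds?"); break
    cv2.imwrite("pics/tug1.png",cv2.resize(bot.camera("scene")[160:280,220:400,::-1],None,fx=4,fy=4))
```

```text
gripped t5.83 tcp [580.8  70.5 103.2] F [-0.8 -0.7 -0.3] w19.9 ff0.0
 t6.05 tcp [580.8  70.5 103.2] F [ 0.3 -0.3  0.2] w19.8 ff0.0
```

The fingers reached 20 mm without meeting anything, so I need to look.

Run:
```python
from h import *
im=bot.camera("scene")[185:245,270:350,::-1]
cv2.imwrite("pics/cl.png",cv2.resize(im,None,fx=9,fy=9,interpolation=cv2.INTER_CUBIC))
```

```text
(no output)
```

View pics/cl.png

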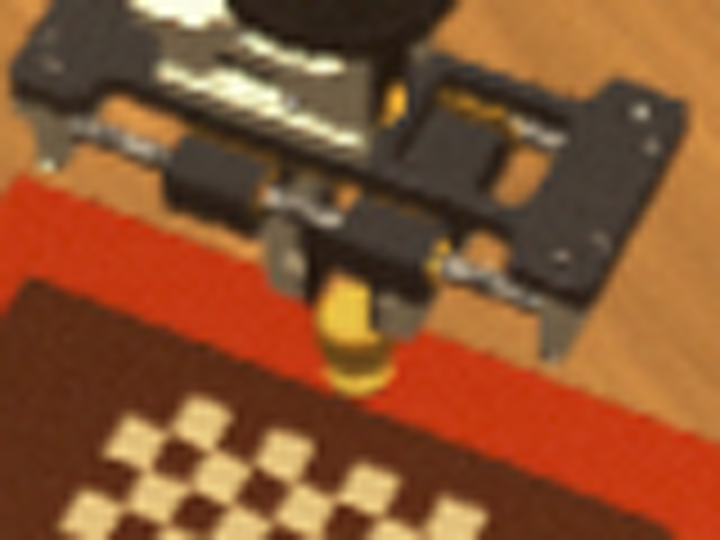

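In this crop the right fingertip at (405,335) covers part of the knob head at (350,310). So the tips are above the head, about 25 mm higher than reported in both views. I'll reopen and feel downwards with a force guard until the tips touch the lid, which gives the true height.

Run:
```python
from h import *
bot.move_gripper(60,40); F0=st("open")["contact_force"][2]
off=1
while off>-34:
    off-=1.5; bot.line_to(tcp(.05,off),30); bot.pause(.03)
    a=np.mean([bot.read_state()["contact_force"][2]-F0 for _ in range(3)])
    if abs(a)>2.5: print("contact",off,a); break
st("end")
cv2.imwrite("pics/feel.png",cv2.resize(bot.camera("scene")[185:245,270:350,::-1],None,fx=9,fy=9,interpolation=cv2.INTER_CUBIC))
```

```text
open t6.95 tcp [580.8  70.5 103.2] F [ 0.9  0.6 -0.5] w59.6 ff0.0
end t13.75 tcp [580.7  70.5  67.1] F [-0.4  0.7  0.4] w60.0 ff0.0
```

View pics/feel.png

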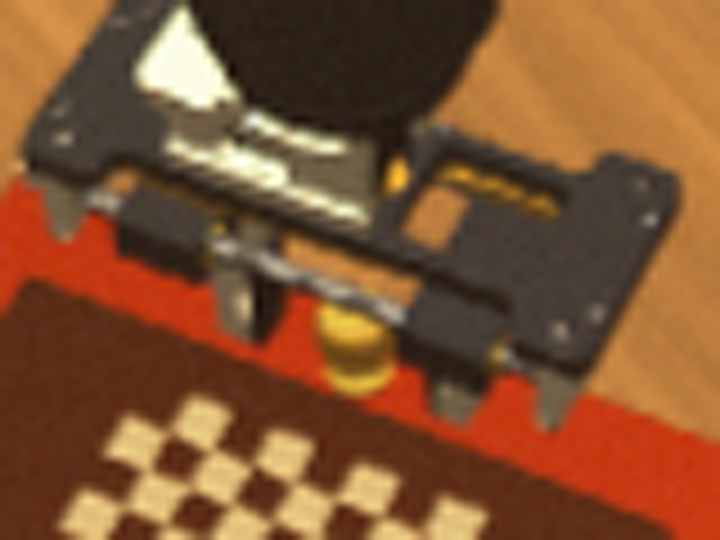

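The tips are now at (243,335) and (458,420), bracketing the knob just above its base at (357,390). The knob has not moved and there is no contact yet. So the real tips are about 30 mm above the reported TCP, and I grip here.

Run:
```python
from h import *
print("tau",bot.read_state()["tau"].round(2))
bot.move_gripper(15,40); bot.pause(.1); s=st("gripped")
if s["width"]>22:
    F0=0.; off=bot.read_state()["tcp_pos"][2]-tcp(.05)[2]
    for th in np.arange(.055,.115,.005):
        bot.line_to(tcp(th,-35),25); s=st("th%.3f"%th)
        if abs(s["contact_force"][2])>11: print("holds?"); break
    print("tau",s["tau"].round(2))
    im=bot.camera("scene")
    cv2.imwrite("pics/tug1.png",cv2.resize(im[175:255,260:360,::-1],None,fx=7,fy=7,interpolation=cv2.INTER_CUBIC))
```

```text
tau [ -0.   -50.14  24.39   5.81  -0.07  -0.  ]
gripped t14.57 tcp [581.   70.2  67.3] F [ 2.1 -3.5 -0.5] w24.8 ff40.0
th0.055 t14.82 tcp [581.1  70.3  67.9] F [ 3.4 -4.5 -2.7] w24.4 ff40.0
th0.060 t15.07 tcp [581.3  70.4  68.7] F [ 3.3 -4.4 -3.8] w24.5 ff40.0
th0.065 t15.32 tcp [581.6  70.5  69.5] F [ 3.5 -4.6 -3.7] w24.7 ff40.0
th0.070 t15.57 tcp [581.8  70.7  70.3] F [ 3.2 -3.8 -4. ] w24.3 ff40.0
th0.075 t15.82 tcp [582.   70.8  71.2] F [ 4.4 -4.6 -3.9] w24.8 ff40.0
th0.080 t16.07 tcp [582.3  70.9  72. ] F [ 3.4 -4.4 -3.5] w24.3 ff40.0
th0.085 t16.32 tcp [582.5  71.1  72.8] F [ 4.1 -4.9 -3.1] w24.7 ff40.0
th0.090 t16.57 tcp [582.7  71.2  73.6] F [ 4.  -4.6 -3.4] w24.9 ff40.0
th0.095 t16.82 tcp [582.9  71.3  74.5] F [ 4.7 -4.4 -4.6] w24.4 ff40.0
th0.100 t17.07 tcp [583.2  71.5  75.3] F [ 4.6 -3.9 -4.5] w24.8 ff40.0
th0.105 t17.32 tcp [583.5  71.7  76.1] F [ 4.6 -3.8 -4.5] w24.8 ff40.0
th0.110 t17.57 tcp [583.7  71.8  77. ] F [ 4.3 -4.1 -6.1] w24.7 ff40.0
tau [ 2.900e+00 -5.297e+01  2.554e+01  4.670e+00 -6.200e-01 -2.000e-02]
```

View pics/tug1.png

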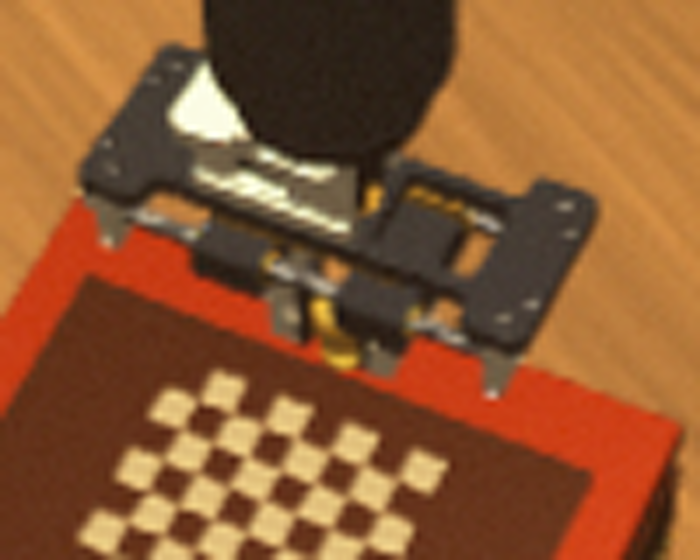

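The tug lifts the lid freely: about 10 mm at only 3–4 N, so it was not caught. Next I lower it, press down with force monitoring, then tug again.

Run:
```python
from h import *
bot.line_to(tcp(.055,-35),40); st("down")
log=[]
for th in np.arange(.05,-.032,-.004):
    bot.line_to(tcp(th,-35),25); bot.pause(.05); s=bot.read_state()
    f=s["contact_force"]; print("%.3f z%.1f F %s w%.1f"%(th,s["tcp_pos"][2],f.round(1),s["width"]))
    if f[2]>17: break
st("end")
```

```text
down t18.02 tcp [581.1  70.2  67.6] F [ 4.  -4.3 -2.6] w25.0 ff40.0
0.050 z67.3 F [ 2.6 -5.1 -0.7] w24.4
0.046 z67.0 F [ 2.3 -4.9  3.5] w24.7
0.042 z66.7 F [ 0.7 -4.5  6.1] w25.1
0.038 z66.3 F [-0.2 -4.5  7.5] w24.7
0.034 z65.8 F [-1.  -4.6  9.9] w24.6
0.030 z64.9 F [ 0.2 -5.4  8. ] w24.9
0.026 z63.2 F [ 3.8 -5.2 -0.3] w24.9
0.022 z61.6 F [ 6.3 -7.1 -7.1] w25.0
0.018 z60.3 F [  6.8  -6.2 -10.6] w24.6
0.014 z59.8 F [ 5.8 -6.3 -8.4] w24.7
0.010 z59.6 F [ 4.6 -6.3 -4.9] w24.7
0.006 z59.3 F [ 4.1 -5.8 -0.6] w24.5
0.002 z58.6 F [ 3.9 -6.5 -1.5] w24.9
-0.002 z58.2 F [ 2.5 -5.7 -0.4] w24.5
-0.006 z58.1 F [ 2.  -5.   5.1] w24.9
-0.010 z58.0 F [-0.7 -4.7  9.6] w25.2
-0.014 z58.0 F [-3.1 -5.3 14.1] w24.7
-0.018 z57.9 F [-4.1 -4.  18.9] w24.6
end t23.43 tcp [579.1  68.9  57.9] F [-4.1 -4.  18.9] w24.6 ff40.0
```

The catch snapped in: force peaked near 10 N, then the knob dropped 9 mm and bottomed firmly at z ≈ 58. Now the confirming tug, limited to about 12 N.

Run:
```python
from h import *
F=lambda: np.mean([bot.read_state()["contact_force"][2] for _ in range(4)])
for th in np.arange(-.010,.04,.0025):
    bot.line_to(tcp(th,-35),25); bot.pause(.05); f=F(); print("%.4f z%.1f %.1f"%(th,bot.read_state()["tcp_pos"][2],f))
    if f<-10.8: break
bot.pause(.4); s=st("held tug")
```

```text
-0.0100 z58.0 9.2
-0.0075 z58.1 6.1
-0.0050 z58.1 2.6
-0.0025 z58.2 0.2
0.0000 z58.4 -2.5
0.0025 z58.8 -2.0
0.0050 z59.2 -1.1
0.0075 z59.5 -3.3
0.0100 z59.6 -4.8
0.0125 z59.7 -7.1
0.0150 z59.8 -9.4
0.0175 z59.9 -12.1
held tug t27.43 tcp [579.1  69.2  59.9] F [  7.3  -7.2 -12. ] w24.5 ff40.0
```

It holds 12 N with 1.9 mm of lift. Lower, release, retreat and check.

Run:
```python
from h import *
bot.line_to(tcp(-.006,-35),25); bot.pause(.1); st("seated")
bot.move_gripper(70); bot.pause(.1); st("open")
p=bot.read_state()["tcp_pos"]; bot.line_to([*p[:2],p[2]+60],80); bot.line_to([*p[:2],p[2]+150],150); st("up")
bot.move_joints([1.637,.359,.012,0,-1.224,-.288]); bot.pause(.3); st("home")
K={n:blob(bot.camera(n),u,v,9,(18,110,120),(35,255,255))[0] for n,u,v in(("top",296,177),("scene",309,222))}
print(K,tri(("top",*K["top"]),("scene",*K["scene"])))
for n in("top","scene"):   # anything else changed?
    a=cv2.imread(f"pics/{n}0.png").astype(int); d=np.abs(a-bot.camera(n)[:,:,::-1]).max(2)>50
    print(n,[x[:5].tolist() for x in cv2.connectedComponentsWithStats(d.astype(np.uint8))[2][1:] if x[4]>3])
```

```text
seated t27.84 tcp [579.   68.9  58.1] F [ 1.  -5.2  4.7] w25.0 ff40.0
open t28.86 tcp [578.5  69.1  57.4] F [ 0.5 -0.6  0.1] w69.7 ff0.0
up t30.51 tcp [577.9  69.1 206.3] F [-0.5  0.2 -0.2] w70.1 ff0.0
home t33.39 tcp [148.9 658.4 187.8] F [ 0.5 -0.2  0.3] w69.5 ff0.0
{'top': array([296.38461538, 176.38461538]), 'scene': array([309.60869565, 220.76086957])} (array([577.8014127 ,  69.36589237, 120.04984263]), np.float64(0.7129005047958157))
top [[293, 171, 5, 4, 11], [321, 171, 4, 3, 4], [300, 179, 12, 8, 14], [261, 187, 38, 24, 46], [36, 324, 3, 4, 10], [31, 326, 2, 4, 7], [65, 331, 7, 8, 36], [82, 334, 3, 2, 6], [60, 342, 8, 16, 77], [58, 361, 5, 4, 15]]
scene [[275, 206, 7, 3, 7], [283, 209, 4, 2, 5], [293, 213, 10, 4, 13], [272, 216, 8, 3, 8], [281, 219, 19, 8, 22], [308, 221, 10, 3, 10], [322, 224, 4, 2, 5], [301, 227, 4, 2, 5], [306, 226, 8, 4, 16], [327, 226, 7, 3, 7], [291, 229, 4, 2, 5], [335, 229, 4, 2, 5], [283, 231, 4, 2, 6], [311, 231, 27, 11, 30], [340, 231, 9, 4, 10], [298, 233, 7, 3, 10], [288, 234, 4, 1, 4], [288, 235, 9, 8, 15], [296, 237, 6, 4, 9], [303, 236, 20, 11, 43], [353, 236, 4, 2, 5], [278, 239, 4, 2, 5], [318, 240, 6, 3, 8], [583, 241, 8, 3, 14], [283, 242, 4, 1, 4], [339, 242, 4, 2, 5], [578, 243, 6, 6, 24], [608, 244, 10, 8, 39], [628, 245, 3, 5, 5], [309, 247, 5, 2, 5], [316, 249, 3, 2, 4], [297, 252, 4, 3, 4], [589, 252, 8, 6, 19], [599, 253, 5, 5, 18], [578, 254, 9, 12, 45], [581, 258, 18, 14, 104], [631, 269, 4, 4, 4], [608, 283, 27, 20, 130], [635, 297, 5, 5, 12], [614, 299, 15, 8, 54]]
```

The knob is now 9 mm lower, so the lid is shut. The only other changes in the images are the lid and the gripper itself.

```bash
python3 -c "
from plant import bot
print(bot.close_job())"
```

```text
the job is handed in; nothing more can be done
None
```

The job is handed in: the lid gave on the first tug, snapped in at about 10 N when pressed, and held a second tug of 12 N, so the box is shut and caught, with no change to the book, board or mug in the before-and-after camera images.

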